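# Hold the bag-hanger arm level over its latch mount

## Task

Get the bag-hanger arm ready for fitting: first press the mount's spring pedal down to its stop with the gripper and let it come fully back up, to show that the red latch swings clear. Then pick up the metal hanger arm by its balance point and hold it level and still, lined up over the mount with its hub over the tall pin and its small eye over the short pin, the hub's underside about 3 cm above the tip of the tall pin. Finish while still holding it there for a colleague to fasten; never let it touch the mount or tip, and leave the mug and gauze pack where they are.

Things in the scene. Friction and masses are not known exactly. Their poses are not given: they have to be found in the camera images.
- hanger_arm: Loose hanger arm, 0.38 kg (+-25 %), 229 mm long, lying flat: heavy dark hub (flange 52 mm diameter, 42 mm high, 22 mm bore), aluminium bar 16 mm wide, 14 mm high, small dark eye (26 mm diameter, 40 mm high, 15 mm bore); hub and eye axes 190 mm apart. Origin: the balance point, on the bar's centre line, 52 mm from the hub's axis, mid-height of the bar, 28 mm above the surface. x along the bar to the eye, z up.
- hub_foot (a point): Centre of the hub's underside on its bore axis: at (-52, 0, -28) mm in the hanger arm's frame; axes as the hanger arm's.
- eye_foot (a point): Centre of the eye's underside on its bore axis: at (138, 0, -28) mm in the hanger arm's frame; axes as the hanger arm's.
- mount: Fixed white mount, plate 96 x 264 x 12 mm on the worktop, a tall and a short steel pin 190 mm apart, a black-padded steel pedal in front (-x), a red latch behind the tall pin (tops out below the pin's tip, leans back when the pedal is pressed). Origin under the plate's centre; y along the plate towards the tall pin, -x towards the pedal, z up.
- tall_pin_tip (a point): Tip of the tall pin (16 mm diameter): at (0, 95, 69) mm in the mount's frame; axes as the mount's.
- short_pin_tip (a point): Tip of the short pin (10 mm diameter): at (0, -95, 50) mm in the mount's frame; axes as the mount's.
- pedal_pad (a point): Centre of the top of the pedal's rubber pad (42 mm along x, 60 mm along y), at (-108, 0, 45) mm in the mount's frame when up; it sinks about 22 mm to the stop. The hinge runs along the mount's y at (-34, 0, 28) mm in the mount's frame.
- pedal (a joint): Pedal angle, rad: 0 up, 0.30 at the stop. A spring returns it; pushing down on the pad's centre takes about 3.5 N to start and 8 N at the stop.
- mug: Bystander: orange mug, 94 mm high, 81 mm wide, 112 mm with its handle; origin under its centre.
- gauze_pack: Bystander: flat pale gauze pack, 55 x 70 x 10 mm; origin under its centre.
Things that resemble listed ones, but are neither listed nor needed, are in the scene too. Leave any pink look-alike of the hanger_arm alone.

How it is judged:
By the outcome, as a careful person would: the job done as asked, in the order asked, and still so for the second after the job is handed in, while the arm keeps its last pose, push and grip.
It also fails if it takes over 64 s, if anything falls off the work surface, if the arm or the gripper's body presses on something with over 40 N, if the wrist force passes 120 N, or if a joint passes its speed limit or range.

## Robot

A 6-joint arm with a two-finger parallel gripper is mounted at the origin on a cart in front of the work surface, level with it; the furniture and walls round the work are solid. World frame = base frame: x ahead of the robot, y to its left, z up, the work surface at z = 0. Lengths are in m, angles in degrees, forces in N, time in s.
With the tool pointing down it reaches from about 0.4 to 0.825 m from the base axis. Payload 7 kg.
Tool frame: the origin (TCP) lies on the centre line of the jaws, within the pads' length; the fingertips stand 11 mm ahead of it and the grasp point (between the pads) lies 8 mm behind it; z points along the fingers, y is the direction in which the jaws open and shut (so a half turn about z gives the same grasp; the last joint's range is limited). The gripper opens to 88 mm and grips with 3 to 60 N. Pads are 19 mm wide; open, the fingers measure 130 mm over their backs; the gripper's body (78 mm by 193 mm) begins 47 mm behind the grasp point.
Start: joints at [89.33, 20.546, 0.682, 0, -70.136, -16.507], TCP at [0.199, 0.645, 0.238] pointing down, gripper open.
Joint ranges: [-176.03, 176.03], [-82.01, 121.73], [-58.28, 71.71], [-173.87, 95.51], [-174.79, -0.11], [-173.66, 173.66]. Speed limits (degrees/s): [136.94, 136.94, 172.46, 180, 180, 180].

## Interface

Orientations are given as [roll, pitch, yaw] about the fixed x, y, z axes, in that order (R = Rz(yaw) Ry(pitch) Rx(roll)).
In Python, from plant import ctrl, cams, order gives the robot as it stands.
- The arm moves only by the tool jog_arm, never from a script. Its argument "motion" is a list of rows, each an object with "offset": the shift along the tool's x, y, z in mm, a list of three; "roll": the turn about the tool's z in rad; "hand": the finger opening in mm, from 0 to 87.6. A call has 1 to 20 rows; each row is the pose to reach, as a shift and turn from the pose commanded when the call began, along the tool's axes at that moment; what a row does not reach only later rows make up. A row lasts 1/12 s, in which the tool goes at most 41.7 mm and 7.16 degrees, less where a joint would pass 70% of its speed; a pose out of reach is approached as far as the arm can. A call with a gripper value outside its range is refused whole. The fingers move at their own pace and stop on an object; the grip force is fixed at half the most. Time passes only in rows, so rows that repeat a pose let the fingers close. It gives the time, the measured TCP pose, the force and the opening at its end, in the units of the state.
- ctrl.get_obs(): the state, without advancing time (a new reading comes with each control period).
- cams.snapshot(name): name is "side" or "top"; returns a dict with "img" (480x640x3 uint8, red, green, blue), "K" (3x3 intrinsics, pixels), "D" ([k1, k2, p1, p2, k3] as OpenCV has them; the pictures are not rectified), "cam_to_world" (4x4, takes a point from camera to world coordinates). Camera axes: x right, y down, z forward; pixel columns grow to the right and rows downward; lengths in m; the calibration is good to about 2 mm. A picture is of the moment at which its call begins. There is no depth.
- order.close_job(): hands the job in, once; it reports no verdict.
The state is a dict: "clock": time; "joint_pos": joint angles; "qvel": joint speeds; "tau": joint torques, N m; "tool_pos": TCP position; "orientation": TCP orientation; "force": force on the tool from outside, world axes, zero at the start; "moment": the same for the moment, N m; "opening": finger opening in m.
Only numpy, scipy, OpenCV 4.12 (cv2) and the standard library are available. Lean on these libraries where they do the work, as an engineer would, in place of code of your own. Each camera call takes 0.05 s, during which the arm holds its last target. There are 200 camera calls.

## Working session

There is one attempt and no reset: what is moved stays moved. The work goes in short steps, Python scripts to look and compute and a tool call to move; the robot and the scene stay as the last step left them, time stands still between calls to the robot, and variables do not carry over. Pictures are saved under pics/ and viewed, about 8 in all and at most 12, crops included, and the job is handed in when it is done.

Besides the shell and the picture viewer there is one more tool, called after "Request:" as name([rows], argument=value, ...), one row to a line, values as JSON. jog_arm: Moves the arm, as the interface text tells. Its arguments: {"type":"object","properties":{"motion":{"type":"array"}},"required":["motion"]}

```bash
mkdir -p pics; ls; cat > h.py <<'E'
import numpy as np, cv2
from plant import ctrl, cams, order
def snap(name, fn=None):
    s=cams.snapshot(name)
    if fn: cv2.imwrite('pics/'+fn, s['img'][:,:,::-1])
    return s
def ray(s,uv):
    p=cv2.undistortPoints(np.array(uv,float).reshape(-1,1,2),s['K'],np.array(s['D'])).reshape(-1,2)
    T=np.array(s['cam_to_world']); d=np.c_[p,np.ones(len(p))]@T[:3,:3].T
    return T[:3,3],d
def onplane(s,uv,z):
    o,d=ray(s,uv); return o+d*((z-o[2])/d[:,2])[:,None]
def proj(s,P):
    T=np.linalg.inv(np.array(s['cam_to_world'])); r,_=cv2.Rodrigues(T[:3,:3])
    return cv2.projectPoints(np.array(P,float).reshape(-1,1,3),r,T[:3,3],s['K'],np.array(s['D']))[0].reshape(-1,2)
E
python3 - <<'E'
from h import *
for n in ('top','side'):
    s=snap(n,n+'0.png'); print(n,np.round(s['cam_to_world'],3).tolist(),np.round(s['K'],0).tolist())
print(ctrl.get_obs())
E
```

```text
pics
top [[0.003, -0.992, 0.123, 0.406], [-1.0, -0.002, 0.015, -0.006], [-0.015, -0.123, -0.992, 1.151], [0.0, 0.0, 0.0, 1.0]] [[537.0, 0.0, 324.0], [0.0, 537.0, 235.0], [0.0, 0.0, 1.0]]
side [[0.997, 0.045, -0.07, 0.615], [0.083, -0.632, 0.771, -0.93], [-0.01, -0.774, -0.633, 0.806], [0.0, 0.0, 0.0, 1.0]] [[448.0, 0.0, 319.0], [0.0, 448.0, 236.0], [0.0, 0.0, 1.0]]
{'clock': 0.1, 'joint_pos': array([ 8.93298629e+01,  2.05855157e+01,  6.37486458e-01, -1.93368984e-02,
       -7.01353175e+01, -1.65059848e+01]), 'qvel': array([-0.06254023, -0.06088161,  0.102221  ,  0.08420796, -0.11690253,
       -0.02636683]), 'tau': array([-2.36485401e-03, -5.84164917e+01,  2.93753242e+01,  7.01558724e+00,
        1.01794774e-02, -6.20389278e-05]), 'tool_pos': array([0.19923471, 0.64446858, 0.23672015]), 'orientation': array([ 1.79914923e+02, -6.25272078e-03, -1.71827012e+01]), 'force': array([0.38188651, 0.21715481, 0.37548342]), 'moment': array([0.01818182, 0.02473566, 0.02968295]), 'opening': 0.08755474794935579}
```

View pics/top0.png

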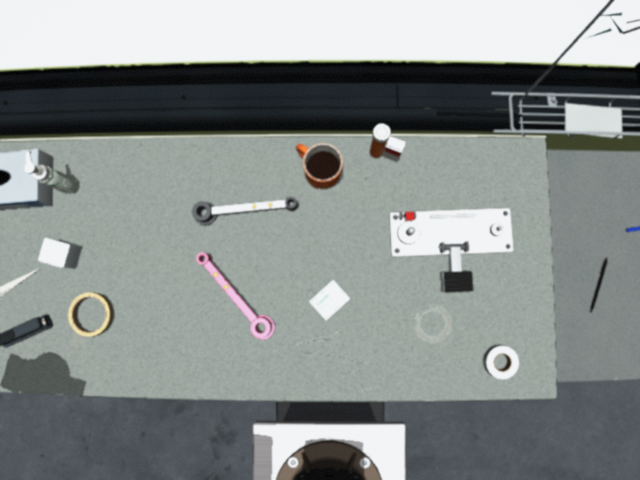

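View pics/side0.png

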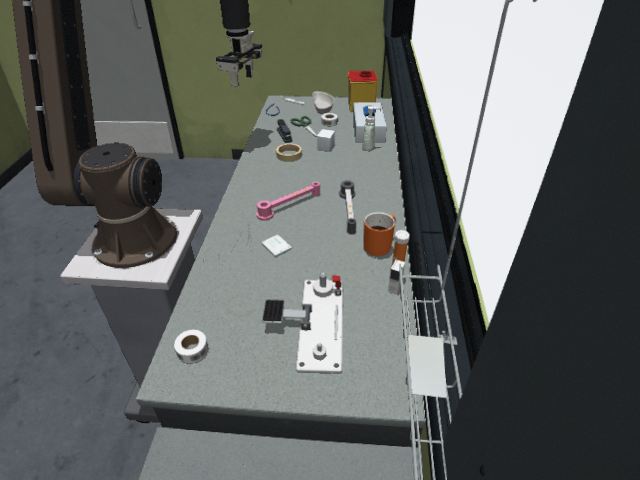

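Top view: the metal arm has its hub at (203,212) and its eye at (291,204). The pink look-alike is at (262,327)–(203,258). The mount plate spans x 390–512, with the tall pin at about (409,232), the short pin at about (497,230) and the pedal pad at (457,281). The dark-hub aluminium arm fits the description, and the pink one is to be left alone. Next I'll confirm this in an enlarged crop.

```bash
python3 - <<'E'
from h import *
t=cv2.imread('pics/top0.png'); s=cv2.imread('pics/side0.png')
def c(im,x,y,w,h): return cv2.resize(im[y:y+h,x:x+w],(400,300),interpolation=cv2.INTER_CUBIC)
m=np.vstack([np.hstack([c(t,385,195,132,99),c(s,255,265,132,99)]),np.hstack([c(t,180,160,132,99),c(s,300,165,100,75)])])
cv2.imwrite('pics/crop.png',m)
E
```

```text
(no output)
```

View pics/crop.png

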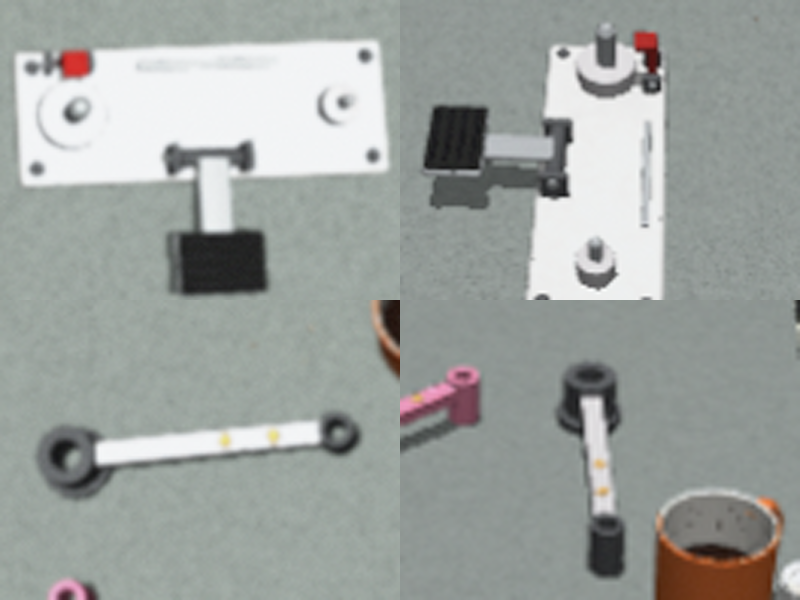

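The crop confirms it: dark hub and eye with an aluminium bar, and the pink arm is separate. On the mount, the tall pin is on the same end as the red latch. Now I'll measure.

```bash
python3 - <<'E'
from h import *
t=snap('top'); s=snap('side')
def white(S,box,z,thr=190):
    x,y,w,h=box; im=S['img'][y:y+h,x:x+w]; m=((im.min(2)>thr)).astype(np.uint8)
    cs,_=cv2.findContours(m,cv2.RETR_EXTERNAL,cv2.CHAIN_APPROX_NONE); c=max(cs,key=cv2.contourArea).reshape(-1,2)+[x,y]
    P=onplane(S,c,z)[:,:2]; r=cv2.minAreaRect((P*1000).astype(np.float32)); return r
print('plate top',white(t,(380,195,140,70),.012)); print('plate side',white(s,(290,275,60,100),.012))
print('bar top',white(t,(212,195,76,25),.035)); print('bar side',white(s,(338,188,20,34),.035))
print('hub',onplane(t,[(202.4,212.1)],.042),'eye',onplane(t,[(292.5,203.9)],.040))
# side bores
print('side hub',onplane(s,[(300+190/4,165+75/4)],.042),'eye',onplane(s,[(300+207/4,165+225/4)],.040))
print('tall top',onplane(t,[(410.7,229.7)],.069),'side',onplane(s,[(322.7,274.2)],.069))
print('short top',onplane(t,[(498.5,228.7)],.050),'side',onplane(s,[(320,344.5)],.050))
for n,S,b in(('t',t,(435,265,45,32)),('s',s,(255,295,35,30))):
    x,y,w,h=b; m=(S['img'][y:y+h,x:x+w].max(2)<60).astype(np.uint8); M=cv2.moments(m,True); print('pad',n,onplane(S,[(x+M['m10']/M['m00'],y+M['m01']/M['m00'])],.045),M['m00'])
# mug
S=t['img'].astype(int); m=((S[:,:,0]>150)&(S[:,:,1]<110)&(S[:,:,2]<90)); ys,xs=np.where(m[130:200,290:350]); print('mug',onplane(t,[(xs.mean()+290,ys.mean()+130)],.09), onplane(t,[(323,161)],.094))
E
```

```text
plate top ((554.7052001953125, -262.1048583984375), (95.97358703613281, 263.6931457519531), 2.4767065048217773)
plate side ((555.7222290039062, -264.6736755371094), (92.27690887451172, 265.4474792480469), 2.616065263748169)
bar top ((604.5007934570312, 171.8476104736328), (16.304418563842773, 154.8924560546875), 5.669572353363037)
bar side ((602.93994140625, 202.11489868164062), (12.257223129272461, 75.53356170654297), 5.2402424812316895)
hub [[0.59121914 0.26728451 0.042     ]] eye [[0.60894242 0.07690759 0.04      ]]
side hub [[0.59793188 0.26443247 0.042     ]] eye [[0.61622758 0.07411092 0.04      ]]
tall top [[ 0.5507394  -0.16619214  0.069     ]] side [[ 0.55347428 -0.17373827  0.069     ]]
short top [[ 0.55575913 -0.35318711  0.05      ]] side [[ 0.56219351 -0.36166131  0.05      ]]
pad t [[ 0.44678786 -0.26585407  0.045     ]] 496.0
pad s [[ 0.4491604  -0.27321962  0.045     ]] 352.0
mug [[0.694003   0.04553262 0.09      ]] [[0.6872003  0.01219454 0.094     ]]
```

Request:
jog_arm([
  {"offset":[30,22,0],"roll":0.1,"hand":0},
  {"offset":[60,43,0],"roll":0.2,"hand":0},
  {"offset":[404,288,0],"roll":1.227,"hand":0},
  {"offset":[404,288,0],"roll":1.227,"hand":0},
  {"offset":[404,288,0],"roll":1.227,"hand":0},
  {"offset":[404,288,0],"roll":1.227,"hand":0},
  {"offset":[404,288,0],"roll":1.227,"hand":0},
  {"offset":[404,288,0],"roll":1.227,"hand":0},
  {"offset":[404,288,0],"roll":1.227,"hand":0},
  {"offset":[404,288,0],"roll":1.227,"hand":0},
  {"offset":[404,288,0],"roll":1.227,"hand":0},
  {"offset":[404,288,0],"roll":1.227,"hand":0},
  {"offset":[404,288,0],"roll":1.227,"hand":0},
  {"offset":[404,288,0],"roll":1.227,"hand":0},
  {"offset":[404,288,0],"roll":1.227,"hand":0},
])

```text
clock: 1.45
tool_pos: [0.5004, 0.2499, 0.2374]
orientation: [180.0, -0.0, -87.6]
force: [-0.6, -0.2, -0.3]
opening: 0.0004
```

Request:
jog_arm([
  {"offset":[515,75,118],"roll":0,"hand":0},
  {"offset":[515,75,118],"roll":0,"hand":0},
  {"offset":[515,75,118],"roll":0,"hand":0},
  {"offset":[515,75,118],"roll":0,"hand":0},
  {"offset":[515,75,118],"roll":0,"hand":0},
  {"offset":[515,75,118],"roll":0,"hand":0},
  {"offset":[515,75,118],"roll":0,"hand":0},
  {"offset":[515,75,118],"roll":0,"hand":0},
  {"offset":[515,75,118],"roll":0,"hand":0},
  {"offset":[515,75,118],"roll":0,"hand":0},
  {"offset":[515,75,118],"roll":0,"hand":0},
  {"offset":[515,75,118],"roll":0,"hand":0},
  {"offset":[515,75,118],"roll":0,"hand":0},
  {"offset":[515,75,118],"roll":0,"hand":0},
  {"offset":[515,75,118],"roll":0,"hand":0},
  {"offset":[515,75,118],"roll":0,"hand":0},
])

```text
clock: 2.78
tool_pos: [0.4484, -0.2666, 0.1195]
orientation: [180.0, 0.0, -87.4]
force: [0.4, 0.8, 0.3]
opening: 0.0002
```

```bash
python3 - <<'E'
from h import *
t=snap('top','t1.png'); s=snap('side','s1.png')
o=ctrl.get_obs(); print(o['tool_pos'],o['force'])
def c(im,x,y,w,h): return cv2.resize(im[y:y+h,x:x+w,::-1],(400,300),interpolation=cv2.INTER_CUBIC)
cv2.imwrite('pics/c1.png',np.hstack([c(t['img'],385,195,132,99),c(s['img'],235,245,132,99)]))
E
```

```text
[ 0.44875179 -0.26604934  0.11999161] [0.514926   0.03147868 0.3609121 ]
```

View pics/c1.png

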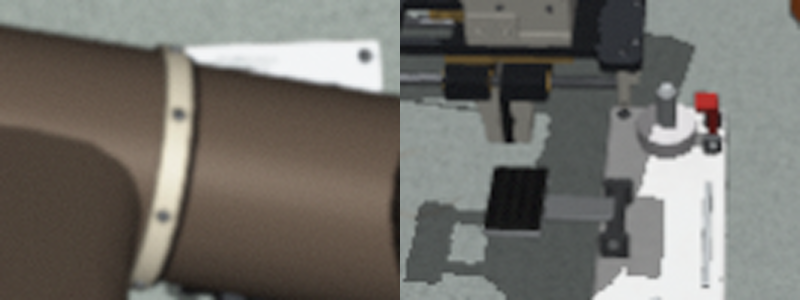

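The fingers are centred above the pad and the latch is up. Next is the press.

Request:
jog_arm([
  {"offset":[0,0,30],"roll":0,"hand":0},
  {"offset":[0,0,50],"roll":0,"hand":0},
  {"offset":[0,0,60],"roll":0,"hand":0},
  {"offset":[0,0,65],"roll":0,"hand":0},
  {"offset":[0,0,69],"roll":0,"hand":0},
  {"offset":[0,0,73],"roll":0,"hand":0},
  {"offset":[0,0,77],"roll":0,"hand":0},
  {"offset":[0,0,80],"roll":0,"hand":0},
  {"offset":[0,0,82],"roll":0,"hand":0},
  {"offset":[0,0,82],"roll":0,"hand":0},
  {"offset":[0,0,82],"roll":0,"hand":0},
])

```text
clock: 3.8
tool_pos: [0.4466, -0.2667, 0.0383]
orientation: [179.9, 0.0, -87.5]
force: [-5.7, 3.0, 7.2]
opening: 0.0002
```

Request:
jog_arm([
  {"offset":[0,0,1],"roll":0,"hand":0},
  {"offset":[0,0,2],"roll":0,"hand":0},
  {"offset":[0,0,3],"roll":0,"hand":0},
  {"offset":[0,0,3],"roll":0,"hand":0},
])

```text
clock: 4.13
tool_pos: [0.4467, -0.2668, 0.0365]
orientation: [179.9, 0.0, -87.4]
force: [-10.8, 7.4, 21.1]
opening: 0.0003
```

```bash
python3 - <<'E'
from h import *
s=snap('side','s2.png'); o=ctrl.get_obs(); print(o['tool_pos'],o['force'],o['clock'])
a=cv2.imread('pics/s1.png')[245:344,235:367]; b=s['img'][245:344,235:367,::-1]
cv2.imwrite('pics/c2.png',cv2.resize(np.hstack([a,b]),(800,300),interpolation=cv2.INTER_CUBIC))
E
```

```text
[ 0.44671008 -0.2667883   0.03654473] [-10.35696289   5.67751747  20.00441151] 4.1833
```

View pics/c2.png

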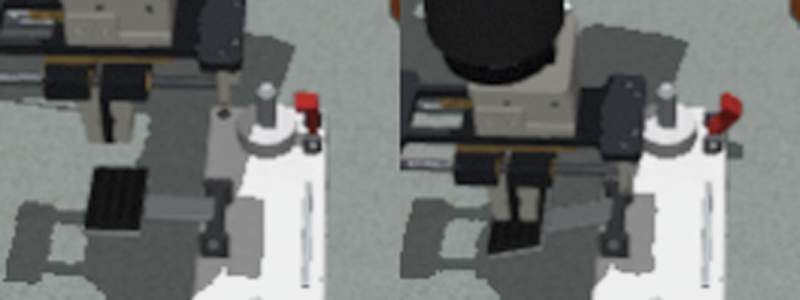

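The pedal is down and the red latch leans back. The force jumped from 7 N to 20 N over 1.8 mm, which means the stop. I'll hold a touch further to be sure, then release slowly.

Request:
jog_arm([
  {"offset":[0,0,1],"roll":0,"hand":0},
  {"offset":[0,0,1],"roll":0,"hand":0},
  {"offset":[0,0,1],"roll":0,"hand":0},
])

```text
clock: 4.43
tool_pos: [0.4468, -0.2668, 0.0362]
orientation: [179.9, 0.0, -87.4]
force: [-13.9, 8.6, 28.4]
opening: 0.0005
```

Request:
jog_arm([
  {"offset":[0,0,-4],"roll":0,"hand":0},
  {"offset":[0,0,-8],"roll":0,"hand":0},
  {"offset":[0,0,-12],"roll":0,"hand":0},
  {"offset":[0,0,-16],"roll":0,"hand":0},
  {"offset":[0,0,-20],"roll":0,"hand":0},
  {"offset":[0,0,-24],"roll":0,"hand":0},
  {"offset":[0,0,-30],"roll":0,"hand":0},
  {"offset":[0,0,-60],"roll":0,"hand":0},
  {"offset":[0,0,-100],"roll":0,"hand":0},
  {"offset":[0,0,-120],"roll":0,"hand":0},
  {"offset":[0,0,-120],"roll":0,"hand":0},
  {"offset":[0,0,-120],"roll":0,"hand":0},
])

```text
clock: 5.43
tool_pos: [0.4493, -0.2677, 0.1555]
orientation: [-179.8, -0.1, -87.5]
force: [0.2, 0.8, -1.2]
opening: 0.0002
```

```bash
python3 - <<'E'
from h import *
s=snap('side','s3.png'); o=ctrl.get_obs(); print(o['tool_pos'],o['force'],o['clock'])
a=cv2.imread('pics/side0.png').astype(int); b=s['img'][:,:,::-1].astype(int)
# pad & latch vs start
def mm(im,b,f):
    x,y,w,h=b; m=f(im[y:y+h,x:x+w]).astype(np.uint8); M=cv2.moments(m,True); return M['m00'],M['m10']/M['m00']+x,M['m01']/M['m00']+y
for im in(a,b):
    print('latch',mm(im,(328,270,20,30),lambda c:(c[:,:,2]>120)&(c[:,:,1]<60)),'pad',mm(im,(255,295,33,30),lambda c:c.max(2)<60))
E
```

```text
[ 0.44828006 -0.26738078  0.1540915 ] [-0.18590447 -0.02056796  0.50619642] 5.4833
latch (33.0, 335.8181818181818, 278.09090909090907) pad (353.0, 272.8385269121813, 310.50991501416433)
latch (33.0, 335.8181818181818, 278.09090909090907) pad (366.0, 272.9918032786885, 310.3524590163934)
```

The pedal and latch are back exactly where they started. Now to above the hanger arm.

Request:
jog_arm([
  {"offset":[-20,-7,0],"roll":0,"hand":60},
  {"offset":[-475,-172,0],"roll":-0.05,"hand":60},
  {"offset":[-475,-172,0],"roll":-0.05,"hand":60},
  {"offset":[-475,-172,0],"roll":-0.05,"hand":60},
  {"offset":[-475,-172,0],"roll":-0.05,"hand":60},
  {"offset":[-475,-172,0],"roll":-0.05,"hand":60},
  {"offset":[-475,-172,0],"roll":-0.05,"hand":60},
  {"offset":[-475,-172,0],"roll":-0.05,"hand":60},
  {"offset":[-475,-172,0],"roll":-0.05,"hand":60},
  {"offset":[-475,-172,0],"roll":-0.05,"hand":60},
  {"offset":[-475,-172,0],"roll":-0.05,"hand":60},
  {"offset":[-475,-172,0],"roll":-0.05,"hand":60},
  {"offset":[-475,-172,0],"roll":-0.05,"hand":60},
  {"offset":[-475,-172,0],"roll":-0.05,"hand":60},
  {"offset":[-475,-172,0],"roll":-0.05,"hand":60},
  {"offset":[-475,-172,0],"roll":-0.05,"hand":60},
])

```text
clock: 6.82
tool_pos: [0.5981, 0.2142, 0.152]
orientation: [179.8, -0.1, -84.6]
force: [-0.4, -0.6, 0.2]
opening: 0.0601
```

```bash
python3 - <<'E'
from h import *
t=snap('top'); s=snap('side','s4.png'); o=ctrl.get_obs(); print(o['tool_pos'],o['force'],o['clock'],o['orientation'])
def c(im,x,y,w,h): return cv2.resize(im[y:y+h,x:x+w,::-1],(400,300),interpolation=cv2.INTER_CUBIC)
cv2.imwrite('pics/c4.png',np.hstack([c(t['img'],180,160,132,99),c(s['img'],280,130,132,99)]))
# dark hub/eye silhouettes in the first pictures (unoccluded), bottom ellipse of hub in side: full-object limits
for n,f,boxes in(('t','pics/top0.png',((188,198,30,28),(282,194,20,20))),('s','pics/side0.png',((336,176,22,30),(342,214,18,22)))):
    im=cv2.imread(f); S=t if n=='t' else s
    for x,y,w,h in boxes:
        m=(im[y:y+h,x:x+w].max(2)<90).astype(np.uint8); ys,xs=np.where(m); print(n,xs.min()+x,xs.max()+x,ys.min()+y,ys.max()+y,len(xs))
# predicted pixels for a hypothesis
for off in ((.595,.266),):
    d=np.array([np.sin(np.radians(5.5)),-np.cos(np.radians(5.5))]); hub=np.array(off); eye=hub+.19*d
    P=[[*hub,.042],[*hub,0],[*eye,.04],[*eye,0]]
    print(proj(t,P).round(1).tolist(),proj(s,P).round(1).tolist())
E
```

```text
[0.59844377 0.21358473 0.15291786] [ 0.16497394  0.27233479 -0.58920358] 6.9167 [ 1.79929805e+02 -3.74588442e-02 -8.46633475e+01]
t 196 217 204 222 143
t 286 297 199 210 72
s 340 354 182 198 130
s 347 355 219 233 120
[[203.1, 210.3], [207.6, 213.6], [292.5, 201.9], [293.9, 205.3]] [[346.6, 183.4], [346.2, 194.6], [350.7, 220.6], [350.2, 231.7]]
```

View pics/c4.png

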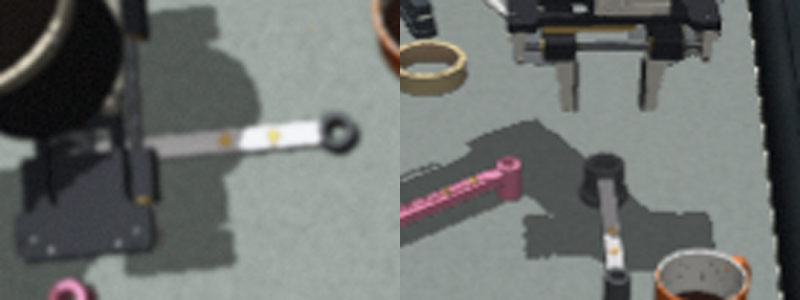

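Request:
jog_arm([
  {"offset":[0,-1,30],"roll":0,"hand":60},
  {"offset":[0,-1,60],"roll":0,"hand":60},
  {"offset":[0,-1,85],"roll":0,"hand":60},
  {"offset":[0,-1,105],"roll":0,"hand":60},
  {"offset":[0,-1,118],"roll":0,"hand":60},
  {"offset":[0,-1,127],"roll":0,"hand":60},
  {"offset":[0,-1,133],"roll":0,"hand":60},
  {"offset":[0,-1,133],"roll":0,"hand":60},
  {"offset":[0,-1,133],"roll":0,"hand":60},
])

```text
clock: 7.67
tool_pos: [0.6003, 0.2146, 0.0212]
orientation: [-180.0, 0.0, -84.6]
force: [-0.4, -0.2, 0.6]
opening: 0.0601
```

Request:
jog_arm([
  {"offset":[0,0,0],"roll":0,"hand":40},
  {"offset":[0,0,0],"roll":0,"hand":30},
  {"offset":[0,0,0],"roll":0,"hand":24},
  {"offset":[0,0,0],"roll":0,"hand":20},
  {"offset":[0,0,0],"roll":0,"hand":17},
  {"offset":[0,0,0],"roll":0,"hand":14},
  {"offset":[0,0,0],"roll":0,"hand":5},
  {"offset":[0,0,0],"roll":0,"hand":5},
  {"offset":[0,0,0],"roll":0,"hand":5},
  {"offset":[0,0,0],"roll":0,"hand":5},
  {"offset":[0,0,0],"roll":0,"hand":5},
])

```text
clock: 8.58
tool_pos: [0.6003, 0.215, 0.0207]
orientation: [-180.0, 0.0, -84.6]
force: [2.6, -0.1, -0.0]
opening: 0.0154
```

Request:
jog_arm([
  {"offset":[0,0,-2],"roll":0,"hand":5},
  {"offset":[0,0,-5],"roll":0,"hand":5},
  {"offset":[0,0,-10],"roll":0,"hand":5},
  {"offset":[0,0,-16],"roll":0,"hand":5},
  {"offset":[0,0,-22],"roll":0,"hand":5},
  {"offset":[0,0,-27],"roll":0,"hand":5},
  {"offset":[0,0,-30],"roll":0,"hand":5},
  {"offset":[0,0,-30],"roll":0,"hand":5},
  {"offset":[0,0,-30],"roll":0,"hand":5},
])

```text
clock: 9.33
tool_pos: [0.6, 0.2149, 0.0509]
orientation: [-180.0, 0.0, -84.6]
force: [0.2, -0.4, -3.6]
opening: 0.0154
```

```bash
python3 - <<'E'
from h import *
t=snap('top'); s=snap('side','s5.png'); o=ctrl.get_obs(); print(o['tool_pos'],o['force'],o['moment'],o['clock'],o['opening'])
def c(im,x,y,w,h): return cv2.resize(im[y:y+h,x:x+w,::-1],(400,300),interpolation=cv2.INTER_CUBIC)
cv2.imwrite('pics/c5.png',np.hstack([c(t['img'],180,160,132,99),c(s['img'],300,145,100,75)]))
E
```

```text
[0.59969877 0.21467939 0.05032098] [-0.27379285 -0.07272101 -4.10656294] [ 0.06216944 -0.03943045  0.01559083] 9.4333 0.015942889637041602
```

View pics/c5.png

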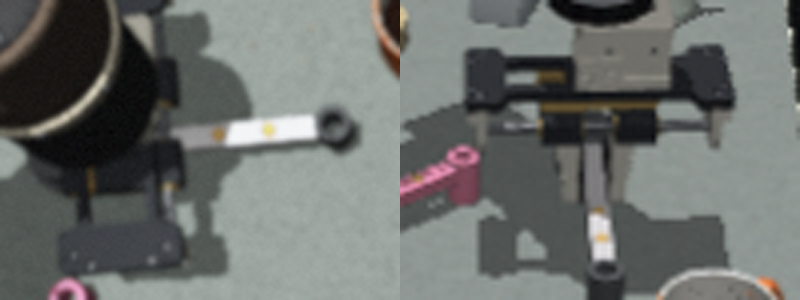

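```bash
python3 - <<'E'
from h import *
t=snap('top'); s=snap('side')
def tri(a,b):
    o1,d1=ray(t,[a]);o2,d2=ray(s,[b]);d1=d1[0];d2=d2[0]
    k=np.linalg.lstsq(np.c_[d1,-d2],o2-o1,rcond=None)[0]; p,q=o1+k[0]*d1,o2+k[1]*d2
    return ((p+q)/2*1000).round(1),(np.linalg.norm(p-q)*1000).round(1)
print(tri((292.5,203.9),(351.75,221.25)),tri((290.9,202.2),(351.2,211.2)))
print(ctrl.get_obs()['moment'],ctrl.get_obs()['force'])
E
```

```text
(array([613. ,  77.7,  36.3]), np.float64(6.7)) (array([610.2,  78.5,  70.6]), np.float64(6.6))
[ 0.05384259 -0.03710763 -0.03111245] [ 0.39251154 -0.85875662 -3.77149605]
```

Request:
jog_arm([
  {"offset":[0,0,-3],"roll":0,"hand":5},
  {"offset":[0,0,-9],"roll":0,"hand":5},
  {"offset":[0,0,-18],"roll":0,"hand":5},
  {"offset":[0,0,-30],"roll":0,"hand":5},
  {"offset":[0,0,-43],"roll":0,"hand":5},
  {"offset":[0,0,-56],"roll":0,"hand":5},
  {"offset":[0,0,-69],"roll":0,"hand":5},
  {"offset":[0,0,-82],"roll":0,"hand":5},
  {"offset":[0,0,-95],"roll":0,"hand":5},
  {"offset":[0,0,-108],"roll":0,"hand":5},
  {"offset":[0,0,-118],"roll":0,"hand":5},
  {"offset":[0,0,-125],"roll":0,"hand":5},
  {"offset":[0,0,-129],"roll":0,"hand":5},
  {"offset":[0,0,-130],"roll":0,"hand":5},
])

```text
clock: 10.7
tool_pos: [0.6002, 0.215, 0.1816]
orientation: [-179.9, 0.0, -84.6]
force: [-0.0, 0.7, -4.7]
opening: 0.0156
```

Request:
jog_arm([
  {"offset":[3,1,0],"roll":0,"hand":5},
  {"offset":[11,2,0],"roll":0.002,"hand":5},
  {"offset":[24,5,0],"roll":0.004,"hand":5},
  {"offset":[42,9,0],"roll":0.006,"hand":5},
  {"offset":[66,13,0],"roll":0.009,"hand":5},
  {"offset":[94,19,0],"roll":0.012,"hand":5},
  {"offset":[124,25,0],"roll":0.015,"hand":5},
  {"offset":[154,31,0],"roll":0.018,"hand":5},
  {"offset":[184,37,0],"roll":0.021,"hand":5},
  {"offset":[214,43,0],"roll":0.025,"hand":5},
  {"offset":[244,50,0],"roll":0.029,"hand":5},
  {"offset":[274,56,0],"roll":0.033,"hand":5},
  {"offset":[304,62,0],"roll":0.036,"hand":5},
  {"offset":[334,68,0],"roll":0.039,"hand":5},
  {"offset":[362,74,0],"roll":0.042,"hand":5},
  {"offset":[386,79,0],"roll":0.045,"hand":5},
  {"offset":[405,82,0],"roll":0.047,"hand":5},
  {"offset":[418,85,0],"roll":0.049,"hand":5},
  {"offset":[426,86,0],"roll":0.05,"hand":5},
  {"offset":[429,87,0],"roll":0.05,"hand":5},
])

```text
clock: 12.37
tool_pos: [0.5528, -0.222, 0.1804]
orientation: [180.0, 0.0, -87.6]
force: [0.0, -0.1, -5.2]
opening: 0.0155
```

```bash
python3 - <<'E'
from h import *
t=snap('top','t6.png'); s=snap('side','s6.png'); o=ctrl.get_obs(); print(o['tool_pos'],o['orientation'],o['force'],o['moment'],o['clock'],o['opening'])
def c(im,x,y,w,h): return cv2.resize(im[y:y+h,x:x+w,::-1],(400,300),interpolation=cv2.INTER_CUBIC)
cv2.imwrite('pics/c6.png',np.hstack([c(t['img'],395,180,132,99),c(s['img'],255,225,140,105)]))
E
```

```text
[ 0.55322099 -0.22072306  0.18042292] [ 1.79986680e+02  8.67866336e-03 -8.75198967e+01] [-0.03431517  0.53465382 -4.1335948 ] [ 0.08475054 -0.0322812   0.0491695 ] 12.4667 0.015901045214084863
```

View pics/c6.png

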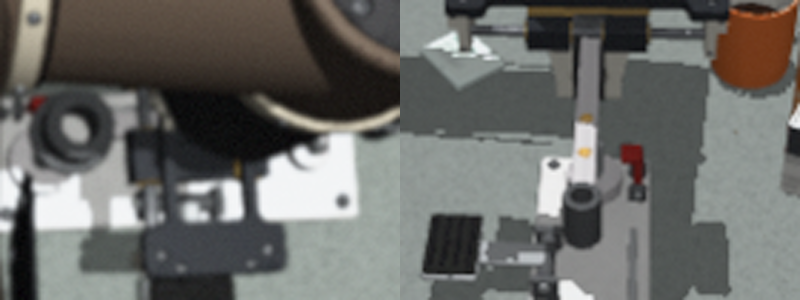

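```bash
python3 - <<'E'
from h import *
t=snap('top'); s=snap('side')
f=ctrl.get_obs()['tool_pos'][2]-.0207; print('foot',f)
h=onplane(t,[(418.8,220.3)],f+.042)[0]; e=onplane(s,[(318.7,295)],f+.040)[0]
print('hub(top)',h,'eye(side)',e,'dist',np.linalg.norm(h[:2]-e[:2]))
# refined pin tips / plate, from the unobstructed first pictures
import json
for n,S,f0,b in(('top',t,'pics/top0.png',(402,222,14,14)),('side',s,'pics/side0.png',(316,268,14,14)),('side',s,'pics/side0.png',(313,338,14,12)),('top',t,'pics/top0.png',(491,222,14,12))):
    x,y,w,h_=b; print(n,b); print(cv2.imread(f0,0)[y:y+h_,x:x+w])
o=ctrl.get_obs()['tool_pos']
y=np.radians(2.5); d=np.array([np.sin(y),-np.cos(y)])
print('expected px hub top',proj(t,[[*(o[:2]-.0515*d),f+.042]]),'eye side',proj(s,[[*(o[:2]+.1385*d),f+.04]]))
E
```

```text
foot 0.15984480188256875
hub(top) [ 0.54993834 -0.16136682  0.2018448 ] eye(side) [ 0.56117473 -0.36332624  0.1998448 ] dist 0.20227175946780637
top (402, 222, 14, 14)
[[241 238 231 228 229 234 239 238 235 233 238 241 243 242]
 [236 239 239 240 240 242 244 242 242 242 243 242 243 240]
 [236 241 243 243 243 244 243 243 243 243 244 243 242 241]
 [240 242 243 243 244 243 243 242 240 240 240 242 242 242]
 [242 243 243 243 244 243 238 231 228 226 228 233 239 242]
 [243 243 243 243 243 239 225 203 195 194 196 209 229 240]
 [244 244 244 243 238 219 190 177 189 201 197 190 210 233]
 [243 243 243 240 219 175 153 172 208 224 219 196 195 227]
 [243 243 242 231 178 128 135 173 214 230 223 200 189 222]
 [243 244 240 212 141  97 122 160 194 208 205 185 193 229]
 [243 244 239 204 123  80 104 139 160 170 170 177 209 235]
 [243 243 239 212 143  81  80 103 122 139 158 191 228 240]
 [243 244 242 231 185 124  91  95 112 151 190 222 238 242]
 [243 244 243 239 226 188 157 151 172 202 228 238 243 243]]
side (316, 268, 14, 14)
[[148 148 147 149 149 150 148 148 147 148 150 149 145 146]
 [151 148 150 150 148 
[... 1599 characters left out ...]
240 242 242 242 243]
 [229 211 218 234 239 241 240 237 237 238 238 241 242 243]
 [198 199 227 238 241 240 236 230 229 230 233 237 241 242]
 [173 206 235 242 239 228 208 194 197 208 218 229 238 242]
 [167 220 240 242 233 191 150 151 172 198 207 222 236 242]
 [172 229 242 241 228 167 110 124 159 189 206 225 236 242]
 [168 226 242 242 232 178 114 112 143 186 209 231 240 243]
 [154 219 241 243 238 209 161 148 174 208 230 237 241 242]
 [133 200 237 243 241 233 219 211 222 234 239 240 241 242]
 [118 168 223 239 243 241 240 239 240 240 241 242 241 242]
 [142 134 184 224 236 241 242 242 241 240 239 240 241 242]]
expected px hub top [[422.67417693 219.51118106]] eye side [[318.12004061 292.9195576 ]]
```

Request:
jog_arm([
  {"offset":[0,0,2],"roll":0,"hand":5},
  {"offset":[0,0,6],"roll":0,"hand":5},
  {"offset":[0,0,13],"roll":0,"hand":5},
  {"offset":[0,0,22],"roll":0,"hand":5},
  {"offset":[0,0,31],"roll":0,"hand":5},
  {"offset":[0,0,40],"roll":0,"hand":5},
  {"offset":[0,0,48],"roll":0,"hand":5},
  {"offset":[0,0,54],"roll":0,"hand":5},
  {"offset":[0,0,58],"roll":0,"hand":5},
  {"offset":[0,0,60],"roll":0,"hand":5},
  {"offset":[0,0,60],"roll":0,"hand":5},
  {"offset":[0,0,60],"roll":0,"hand":5},
])

```text
clock: 13.57
tool_pos: [0.5538, -0.2206, 0.1208]
orientation: [-180.0, -0.0, -87.5]
force: [-0.6, 0.9, -3.5]
opening: 0.0155
```

```bash
python3 - <<'E'
from h import *
t=snap('top','t7.png'); s=snap('side','s7.png'); o=ctrl.get_obs(); print(o['tool_pos'],o['force'],o['moment'],o['clock'])
def c(im,x,y): return cv2.resize(im[y:y+38,x:x+50,::-1],(400,304),interpolation=cv2.INTER_CUBIC)
a=cv2.imread('pics/top0.png')[:,:,::-1]; b=cv2.imread('pics/side0.png')[:,:,::-1]
cv2.imwrite('pics/c7.png',np.vstack([np.hstack([c(t['img'],395,200),c(s['img'],295,290)]),np.hstack([c(a,180,190),c(b,325,205)])])[:600])
E
```

```text
[ 0.55395123 -0.22056683  0.12107476] [ 0.33882554 -0.40605618 -4.36830824] [ 0.03655232 -0.10007417  0.00576615] 13.6667
```

View pics/c7.png

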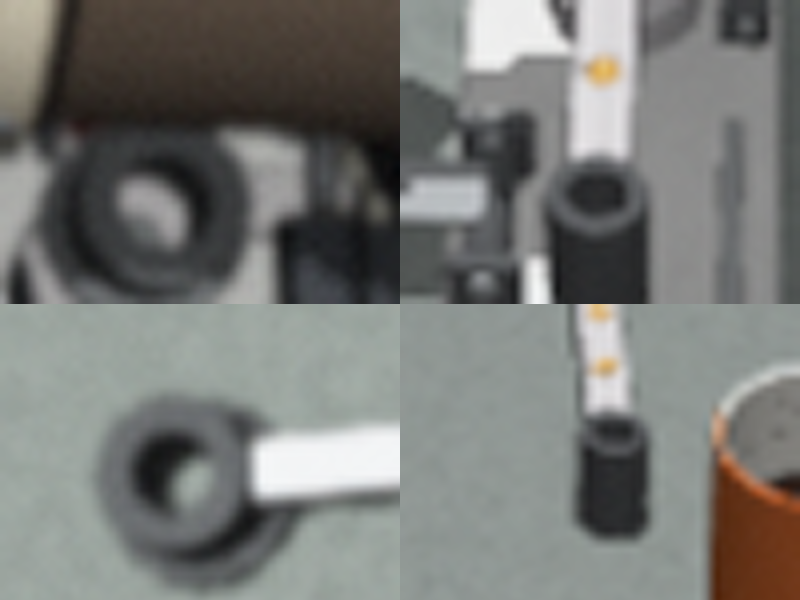

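```bash
python3 - <<'E'
from h import *
t=snap('top'); s=snap('side'); o=ctrl.get_obs(); z=o['tool_pos'][2]; f=z-.0207
print(o['tool_pos'],'foot',f, o['moment'])
print('orig hub top',onplane(t,[(201.3,210.3)],.042),'orig eye side',onplane(s,[(351.2,220.9)],.040))
h=onplane(t,[(414.9,225.8)],f+.042)[0];e=onplane(s,[(319.3,313.9)],f+.040)[0]
print('now hub',h,'eye',e,np.linalg.norm((h-e)[:2]))
print('tall tip top',onplane(t,[(410.5,229.4),(410.5,230.4)],.067),'short tip side',onplane(s,[(319.7,343.5),(319.7,344.5)],.049),'tall side',onplane(s,[(322.5,272.7)],.068))
E
```

```text
[ 0.55383789 -0.22054378  0.12103283] foot 0.10033283408652431 [ 0.0885752  -0.02978475 -0.0215118 ]
orig hub top [[0.59507448 0.2697737  0.042     ]] orig eye side [[0.61464356 0.07562296 0.04      ]]
now hub [ 0.54840167 -0.1634671   0.14233283] eye [ 0.56123136 -0.35730862  0.14033283] 0.1942656328165567
tall tip top [[ 0.55162282 -0.16608955  0.067     ]
 [ 0.54956839 -0.16605525  0.067     ]] short tip side [[ 0.56130025 -0.35842545  0.049     ]
 [ 0.56150684 -0.36095534  0.049     ]] tall side [[ 0.55253283 -0.16768408  0.068     ]]
```

Referred to the same camera, the hub is about 2.6 mm too far in +y and about 2 mm short in x of the tall pin. The eye is 1.5–2 mm too far in +y. The apparent hub–eye distance (194 mm) matches the one seen before lifting, so the arm is level. I'll apply a small correction, then hold.

Request:
jog_arm([
  {"offset":[1,0,0],"roll":0,"hand":5},
  {"offset":[2.5,-1,1],"roll":0,"hand":5},
  {"offset":[2.5,-1,1],"roll":0,"hand":5},
  {"offset":[2.5,-1,1],"roll":0,"hand":5},
  {"offset":[2.5,-1,1],"roll":0,"hand":5},
  {"offset":[2.5,-1,1],"roll":0,"hand":5},
  {"offset":[2.5,-1,1],"roll":0,"hand":5},
  {"offset":[2.5,-1,1],"roll":0,"hand":5},
  {"offset":[2.5,-1,1],"roll":0,"hand":5},
  {"offset":[2.5,-1,1],"roll":0,"hand":5},
  {"offset":[2.5,-1,1],"roll":0,"hand":5},
  {"offset":[2.5,-1,1],"roll":0,"hand":5},
])

```text
clock: 14.77
tool_pos: [0.5547, -0.2229, 0.1196]
orientation: [-180.0, -0.0, -87.5]
force: [0.6, 0.5, -4.7]
opening: 0.0157
```

```bash
python3 - <<'E'
from h import *
t=snap('top','t8.png'); s=snap('side','s8.png'); o=ctrl.get_obs(); print(o['tool_pos'],o['orientation'],o['force'],o['clock'],o['opening'])
def c(im,x,y): return cv2.resize(im[y:y+38,x:x+50,::-1],(400,304),interpolation=cv2.INTER_CUBIC)
def d(im,x,y): return cv2.resize(im[y:y+114,x:x+150,::-1],(400,304),interpolation=cv2.INTER_CUBIC)
cv2.imwrite('pics/c8.png',np.vstack([np.hstack([c(t['img'],395,200),c(s['img'],295,290)]),np.hstack([d(s['img'],250,240),d(t['img'],270,130)])])[:600])
E
```

```text
[ 0.55468893 -0.22291808  0.11955458] [ 1.79998885e+02 -3.07058113e-04 -8.74783994e+01] [ 0.24504873  0.97124315 -3.7862382 ] 14.8667 0.015766889262557406
```

View pics/c8.png

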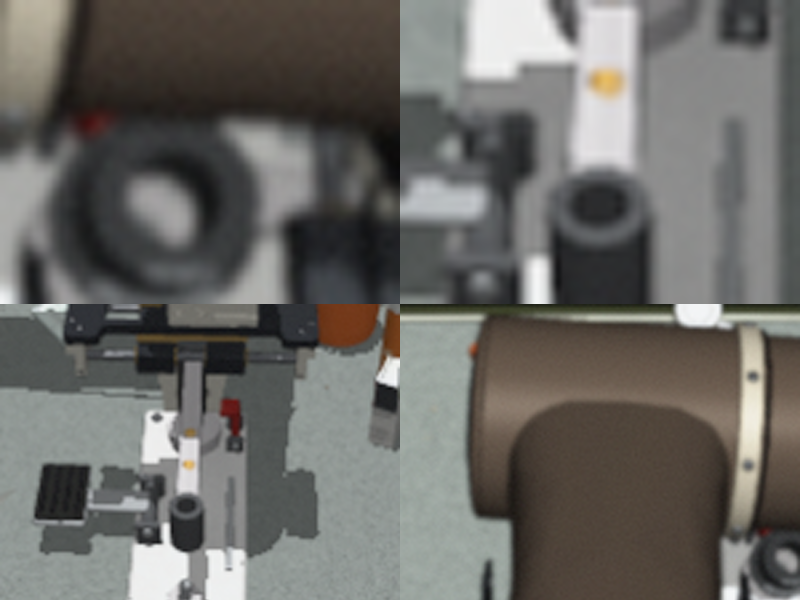

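```bash
python3 -c "
from h import *
print(np.abs(ctrl.get_obs()['qvel']).max()); print(order.close_job())"
```

```text
0.1342801744916925
the job is handed in; nothing more can be done
None
```

I pressed the pedal to its stop and let it come back up. The metal hanger arm is now held by its balance point over the mount, and the job is handed in at about 15 s on the robot's clock.

- **Pedal:** The force rose from 7 N to 20 N over 1.8 mm and to 28 N on a final nudge, so it was at the stop. The side view showed the red latch leaning back. After release, the latch and pad were within about 0.2 px of where they started.
- **Pick-up:** I gripped the bar about 54 mm from the hub's axis (balance point 52 mm). The load read about 3.8–4.4 N.
- **Level:** The apparent hub–eye distance of 194 mm was the same before lifting and while held, so I saw no tilt, to about 1°. I found no sign of slip.
- **Final hold:** The hub's underside is about 30 mm above the tall pin's tip. The bar's yaw matches the plate's to a few tenths of a degree. The hub and eye are within about 2 mm of the pins, and the arm is still.
- **Bystanders:** No move was aimed near the mug, gauze pack or pink look-alike, and they looked undisturbed where visible. I did not measure their positions again.

**Checks that disagreed:**
- The two cameras differ by about 4 mm in y, so I compared each hole and its pin in the same camera.
- At the hub, the top camera and the arm's own position reading differ by about 3 mm in x. I settled between the two.
- The wrist moment readings were too noisy to confirm balance.
- During the press there was up to about 14 N of sideways force, which I put down to friction on the tilted pad.

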